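# Take the detachable handle off the pan and stow it in its dock

### The arm

A 6-joint arm with a two-finger parallel gripper is mounted at the origin on a cart in front of the work surface, level with it; the furniture and walls round the work are solid. World frame = base frame: x ahead of the robot, y to its left, z up, the work surface at z = 0. Lengths are in m, angles in rad, forces in N, time in s.
With the tool pointing down it reaches from about 0.3 to 0.875 m from the base axis. Payload 4.2 kg.
Tool frame: the origin (TCP) lies midway between the tips of the shut fingers; the grasp point (between the pads) lies 19 mm behind it; z points along the fingers, y is the line along which they close (so a half turn about z gives the same grasp; the last joint's range is limited). The gripper opens to 85 mm and grips with 20 to 120 N. Pads are 22 mm wide; open, the fingers measure 114 mm over their backs; the gripper's body (76 mm by 85 mm) begins 54 mm behind the grasp point. The pads swing forward as they close: fully open they stand 13 mm farther back than shut.
Start: joints at [1.28, 0.32, 1.565, -0, 1.257, -0.02], TCP at [0.154, 0.554, 0.231] pointing down, gripper open.
Joint ranges: [-3.11, 3.11], [-0.84, 2.01], [0.21, 2.61], [-1.34, 4.49], [0.05, 2.63], [-2.56, 2.56]. Speed limits (rad/s): [2.57, 2.57, 3.14, 3.14, 3.14, 3.14].

### API

Orientations are given as a rotation vector (axis times angle).
In Python, from workcell import ctrl gives the robot as it stands. The module is installed in compiled form; this text tells all that it offers. Calls block until the motion is done:
- ctrl.move_to(position, orientation): joint-space move of the TCP to a pose.
- ctrl.move_straight(position, max_speed=0.15, ori=None): straight line of the TCP; ori=None keeps the orientation; max_speed is the mean speed in m/s.
- ctrl.goto_joints(angles): joint-space move.
- ctrl.ungrasp() and ctrl.gripper_close(grip_force=None): open the fingers fully, or close them until they stop; grip_force is the grip in N (None keeps the last).
- ctrl.pause(seconds).
- ctrl.solve_ik(position, orientation): joint angles nearest the present ones, or None.
- ctrl.snapshot(name): name is "side" or "top"; returns the picture (400x640x3 uint8, red, green, blue); there is no depth.
- ctrl.camera_info(name): a dict with "vfov" (degrees; the focal length in pixels is half the picture's height over the tangent of half this angle, whatever the lens; pixels are square), "cx", "cy" (the principal point, pixels), "R" (3x3) and "t" (3): a world point X has camera coordinates R X + t. Camera axes: x right, y down, z forward; pixel columns grow to the right and rows downward; lengths in m; the calibration is good to about 2 mm. A picture is of the moment at which its call begins. camera_info takes no time and is no camera call.
A pose or a line that the arm cannot do raises ctrl.Unreachable and nothing moves.
- ctrl.sign_off(): hands the job in; it is judged then, once.
Readings, each from a call of its own:
- ctrl.read_clock(): time.
- ctrl.read_joint_positions(): joint angles.
- ctrl.read_dq(): joint speeds.
- ctrl.read_effort(): joint torques, N m.
- ctrl.read_tool_pos(): TCP position.
- ctrl.read_tool_rot(): TCP orientation.
- ctrl.read_wrist_force(): force on the tool from outside, world axes, zero at the start.
- ctrl.read_wrist_torque(): the same for the moment, N m.
- ctrl.read_gripper_width(): finger opening in m.
- ctrl.read_grip_force(): force on a finger pad.
Only numpy, scipy, OpenCV 4.12 (cv2) and the standard library are available. Lean on these libraries where they do the work, as an engineer would, in place of code of your own. Each camera call takes 0.05 s, during which the arm holds its last target. There are 200 camera calls.

### The job

Squeeze the two spring buttons on the sides of the handle's head together to free its catch, lift the handle off the pan and lay it down flat on the bare worktop, letting go. Then take it again by its grip, leaving the buttons alone, and slide it head first into the hooded dock until the whole head is under the hood, lying flat on the dock's floor. The pan stays standing where it is, and leave the tin, the egg cup and the spice jar alone.

Things in the scene. Friction and masses are not known exactly. Their poses are not given: they have to be found in the camera images.
- pan: Round steel frying pan, 184 mm across, 48 mm high, 0.95 kg, loose on the worktop. Origin: centre of its underside; z up. The handle points away from it along the pan's -x.
- bracket (a point): Top of the small steel bracket on the pan's -x side, 125 mm from the pan's axis, 34 mm above the worktop, 36 mm wide (y), 48 mm long (x). The pan's rim begins 33 mm beyond it in +x. The handle's head sits on it, its catch teeth under the bracket's lips. The worktop in front of the pan, between it and the dock, is bare.
- handle: Black detachable handle, 200 mm long, 0.16 kg, heavy at the head (centre of mass near x -25 mm). Origin: under the middle of the head, level with the feet it lies on: 22 mm above the worktop while on the pan, 0 when lying flat. +x from grip to head (towards the pan), z up. Head: x -28 to +28, top at z 44 mm. A heel under the grip's end (x -156) reaches z 0.
- head (a point): Middle of the head, between the two buttons, 27 mm above the handle's origin. Button faces look to +y and -y, 36 mm long (x), 22 mm high, 52 mm apart when free, 42 mm when both are fully pressed. Both pressed, the teeth clear the bracket and 12 mm of straight lift frees the handle; it can then be carried by the pressed buttons.
- grip (a point): Middle of the grip, at x -105, z 26 mm of the handle. The grip runs x -53 to -165, 26 mm wide (y), z 14 to 38 mm.
- button_left (a joint): Travel of the button on the handle's +y side, m: 0 free, 0.005 fully pressed (pressed towards -y). The spring takes about 1.6 N to start and 5.6 N at full travel; it springs back when let go. It counts as pressed from 0.003.
- button_right (a joint): The same for the button on the handle's -y side (pressed towards +y).
- dock: Light wooden fixed dock: floor plate 4 mm thick, 72 mm wide, x -190 to +42 mm, hood over its +x end. Origin: on the underside, below where the stowed handle's origin lies; the stowed handle's +x is along the dock's +x; z up. Hood: side walls, back wall and roof, x -40 to +42, inside 64 mm wide, inside roof z 62, outside top z 66, back wall's inner face x +38 (handle's origin goes in to x +10 at most).
- hood_mouth (a point): Middle of the hood's open end, on the floor plate (4 mm above the worktop). The head goes in here along the dock's +x. Under the hood there is no room for fingers beside the head or above it.
- tin: Short closed tin, 75 mm diameter, 66 mm high, loose; to be left alone. Origin: centre of its underside.
- egg_cup: White egg cup, 52 mm diameter, 58 mm high, loose; to be left alone. Origin: centre of its underside.
- spice_jar: Spice jar, 41 mm diameter, 105 mm high, loose; to be left alone. Origin: centre of its underside.

How it is judged:
On the way, in this order (a step that is already met when the one before it is completed fails the run):
1. with both buttons pressed, the handle is lifted clear of the pan's bracket (value of joint each of button_left, button_right above 0.003 m and z of handle in the frame of pan above 0.038 m and contact force between handle and pan below 0.1 N), for 0.1 s.
2. the handle lies flat on the bare worktop, at rest and let go, clear of pan and dock (height (world z) of handle below 0.006 m and angle between handle's own z axis and vertical below 0.12 rad and linear speed of handle below 0.02 m/s and contact force between the fingers and handle below 0.1 N and contact force between handle and pan below 0.1 N and contact force between handle and dock below 0.1 N), for 0.2 s.
3. the handle is gripped again with neither button pressed (contact force between the fingers and handle above 2 N and value of joint each of button_left, button_right below 0.0015 m), for 0.2 s.
At the end, for the whole second after the job is handed in: The handle lies flat and upright on the dock's floor, released and at rest, its whole head under the hood (origin within 14 mm short of the dock's origin along x, within 16 mm sideways, less than 10 mm above the dock's underside); the pan stands level within 3 cm of where it was (x of handle in the frame of dock between -0.014 and 0.016 m and y of handle in the frame of dock between -0.016 and 0.016 m and z of handle in the frame of dock between 0 and 0.01 m and angle between handle's own z axis and vertical below 0.12 rad and angle between the x axis of handle and the x axis of dock, either way round below 0.3 rad and linear speed of handle below 0.02 m/s and contact force between the fingers and handle below 0.1 N and distance of pan from where it was at the start of the episode below 0.03 m and angle between pan's own z axis and vertical below 0.1 rad); the robot touches nothing.
It fails at once if the pan is lifted off the worktop by more than 12 mm or tipped (height (world z) of pan above 0.012 m or angle between pan's own z axis and vertical above 0.2 rad).
It fails at once if the pan is pushed more than 3 cm (distance of pan from where it was at the start of the episode above 0.03 m).
It fails at once if the tin, egg cup or spice jar is moved more than 2 cm or tipped over (distance of any of tin, egg_cup, spice_jar from where it was at the start of the episode above 0.02 m or angle between any of tin, egg_cup, spice_jar's own z axis and vertical above 0.4 rad).
It also fails if it takes over 51 s, if anything falls off the work surface, if the arm or the gripper's body presses on something with over 40 N, if the wrist force passes 120 N, or if a joint passes its speed limit or range.

## Working session

There is one attempt and no reset: what is moved stays moved. The work goes in short steps, each a Python script; the robot and the scene stay as the last script left them, time stands still between calls to the robot, and variables do not carry over. Pictures are saved under pics/ and viewed, at most 10 in all, crops included, and the job is handed in when it is done.

```bash
mkdir -p pics; python3 - <<'E'
from workcell import ctrl
import cv2
for n in("top","side"):
    cv2.imwrite(f"pics/{n}0.png",ctrl.snapshot(n)[:,:,::-1]); print(n,ctrl.camera_info(n))
print(ctrl.read_tool_rot(),ctrl.read_tool_pos())
E
```

```text
top {'vfov': 49.98379278679694, 'cx': 324.3151036772025, 'cy': 196.12840468714987, 'R': array([[-0.41642921, -0.90916441, -0.00260622],
       [-0.88952535,  0.40802314, -0.20557668],
       [ 0.1879664 , -0.08328984, -0.97863754]]), 't': array([0.24941864, 0.49890622, 1.41023026])}
side {'vfov': 55.055542474319765, 'cx': 320.53956450162974, 'cy': 196.45665053182606, 'R': array([[ 0.98892657, -0.14803931, -0.01042141],
       [-0.09001736, -0.54253596, -0.83519555],
       [ 0.11798779,  0.82688518, -0.54985433]]), 't': array([-0.54596165,  0.08916075,  1.17038586])}
[-4.24098886e-01 -3.11261375e+00  2.40259221e-03] [0.15370529 0.55363113 0.23058689]
```

View pics/top0.png

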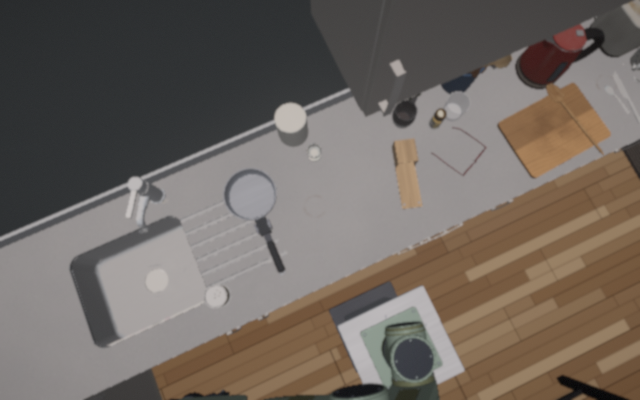

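View pics/side0.png

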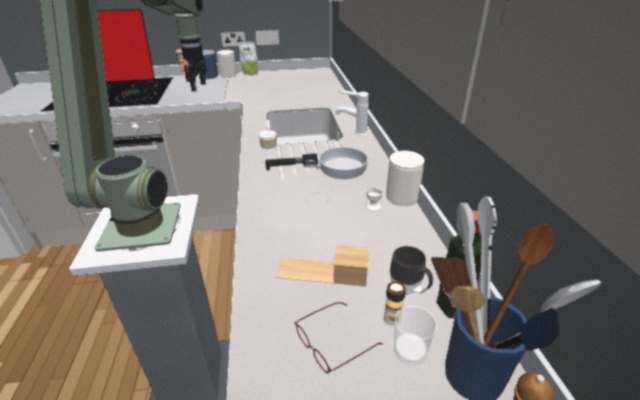

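Top view: pan at (251,195), handle head (263,228) with its grip end at (282,270), dock hood (404,152) with the floor end at (410,207), tin (216,296), egg cup (314,153), spice jar (439,117). I'll enlarge crops next.

```bash
cat > h.py <<'E'
import numpy as np, cv2
from workcell import ctrl
def cam(n):
    c=ctrl.camera_info(n); return c,200/np.tan(np.radians(c["vfov"]/2))
def ray(n,u,v):
    c,f=cam(n); R=np.array(c["R"]);t=np.array(c["t"])
    return -R.T@t, R.T@np.array([(u-c["cx"])/f,(v-c["cy"])/f,1.])
def onz(n,u,v,z):
    o,d=ray(n,u,v); return o+d*(z-o[2])/d[2]
def proj(n,X):
    c,f=cam(n); p=np.array(c["R"])@np.asarray(X,float)+c["t"]; return np.array([c["cx"]+f*p[0]/p[2],c["cy"]+f*p[1]/p[2]])
def crop(im,x,y,w,h,s): return cv2.resize(im[y:y+h,x:x+w],None,fx=s,fy=s,interpolation=cv2.INTER_CUBIC)
E
python3 - <<'E'
from h import *
t=cv2.imread("pics/top0.png");s=cv2.imread("pics/side0.png")
a=np.hstack([crop(t,215,160,80,120,4),crop(t,370,125,80,100,4)[:480] if 0 else crop(t,370,115,80,120,4)])
b=np.hstack([crop(s,255,130,130,60,3),crop(s,265,230,120,60,3)[:, :250*1] if 0 else crop(s,265,235,120,60,3)])[:, :640+110]
cv2.imwrite("pics/c1.png",cv2.convertScaleAbs(a,alpha=1.3)); cv2.imwrite("pics/c2.png",b)
for n,u,v,z in [("top",251,195,.048),("top",263,228,.066),("top",282,270,.05),("top",404,152,.066),("top",410,207,.004),("top",216,296,.066),("top",314,153,.058),("top",439,117,.1)]: print(u,v,onz(n,u,v,z).round(3))
E
```

```text
251 195 [0.666 0.245 0.048]
263 228 [0.541 0.25  0.066]
282 270 [0.39  0.249 0.05 ]
404 152 [ 0.582 -0.294  0.066]
410 207 [ 0.406 -0.242  0.004]
216 296 [0.401 0.474 0.066]
314 153 [ 0.71  -0.012  0.058]
439 117 [ 0.636 -0.449  0.1  ]
```

View pics/c1.png

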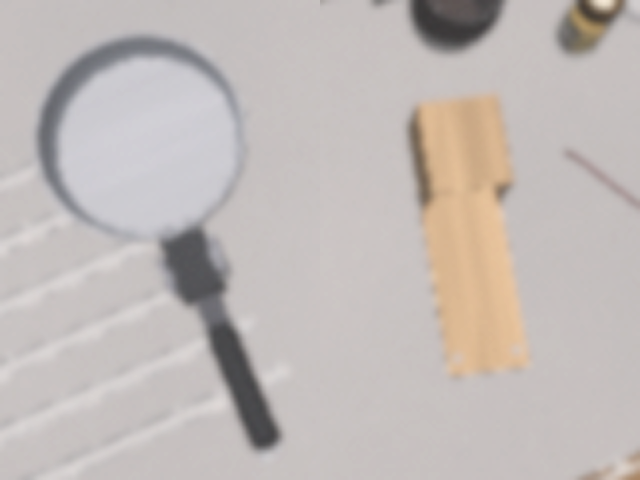

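View pics/c2.png

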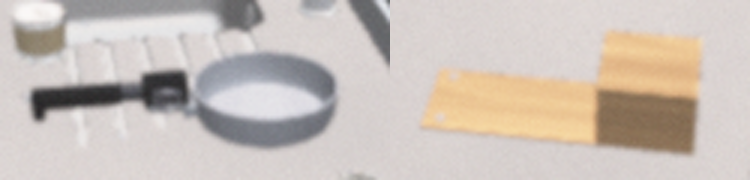

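Crop c1 shows the head at (163–225, 230–303), the grip from (220,325) to (265,445), and the dock's roof and floor corners clearly. c2 shows the same from the side, with the hood at right and the floor running toward the robot.

```bash
cat >> h.py <<'E'
def dark(im,x0,y0,x1,y1,th=75):
    m=np.zeros(im.shape[:2],np.uint8); m[y0:y1,x0:x1]=(im[y0:y1,x0:x1].max(2)<th)*255
    n,l,st,ce=cv2.connectedComponentsWithStats(m); return [(st[i,4],ce[i].round(2)) for i in range(1,n) if st[i,4]>15],m
E
python3 - <<'E'
from h import *
t=cv2.imread("pics/top0.png");s=cv2.imread("pics/side0.png")
print(dark(t,250,212,290,280,75)[0],dark(t,250,212,290,280,90)[0]); print(dark(s,260,145,322,175)[0])
T=lambda X,Y,z:onz("top",(X-320)/4+370,Y/4+115,z)[:2]
S=lambda X,Y,z:onz("side",(X-390)/3+265,Y/3+235,z)[:2]
print("floor end top",T(452,375,.004),T(527,366,.004)," side",S(441,70,.004),S(421,128,.004))
print("roof back top",T(418,103,.066),T(498,97,.066)," side",S(700,36,.066),S(695,96,.066))
print("roof front top",T(427,193,.066),T(512,183,.066)," side",S(607,31,.066),S(597,89,.066))
H=lambda X,Y,z:onz("top",X/4+215,Y/4+160,z)[:2]
for p in [(162,235),(203,228),(225,290),(183,303)]: print("head",H(*p,.066))
print("grip",H(220,325,.06),H(265,445,.06), "pan rim ctr",H(141,138,.048))
S2=lambda X,Y,z:onz("side",X/3+255,Y/3+130,z)[:2]
for p in [(148,73),(187,73),(186,90),(146,92)]: print("head side",S2(*p,.066))
E
```

```text
[(np.int32(133), array([262.8, 226.6])), (np.int32(187), array([275.25, 255.81]))] [(np.int32(414), array([269.65, 242.52]))]
[(np.int32(84), array([308.57, 158.2 ])), (np.int32(160), array([279.76, 162.06]))]
floor end top [ 0.41086163 -0.21675192] [ 0.39064576 -0.28003604]  side [ 0.41415587 -0.21854184] [ 0.39270229 -0.28787049]
roof back top [ 0.63173839 -0.28292371] [ 0.60768648 -0.34841126]  side [ 0.63400336 -0.2797771 ] [ 0.61192796 -0.34958226]
roof front top [ 0.55598251 -0.25371136] [ 0.53354227 -0.32397352]  side [ 0.55728631 -0.26078446] [ 0.53628425 -0.32931747]
head [0.58043714 0.26108377]
head [0.57160719 0.22764336]
head [0.51610408 0.23138379]
head [0.52066195 0.26726207]
grip [0.49201656 0.24700107] [0.38644331 0.25206874] pan rim ctr [0.66912681 0.24653837]
head side [0.53142982 0.2602486 ]
head side [0.57860395 0.25220131]
head side [0.57117626 0.20855869]
head side [0.52348864 0.211526  ]
```

```bash
cat >> h.py <<'E'
from scipy.spatial.transform import Rotation
def down(psi):
    c,s=np.cos(psi),np.sin(psi)
    return Rotation.from_matrix(np.array([[-c,-s,0],[-s,c,0],[0,0,-1.]]).T).as_rotvec()
E
python3 - <<'E'
from h import *
r=down(-.02)
ctrl.move_to([.546,.247,.16],r)
ctrl.move_straight([.546,.247,.028],.08)
print(ctrl.read_wrist_force(),ctrl.read_tool_pos(),ctrl.read_clock())
t=ctrl.snapshot("top")[:,:,::-1];s=ctrl.snapshot("side")[:,:,::-1]
cv2.imwrite("pics/d1.png",np.vstack([crop(np.ascontiguousarray(t),205,150,130,100,4)[:,:520],crop(np.ascontiguousarray(s),255,110,130,50,4)]))
E
```

```text
[0.23987948 0.83065694 0.1441473 ] [0.54632591 0.2471221  0.02851569] 3.725
```

View pics/d1.png

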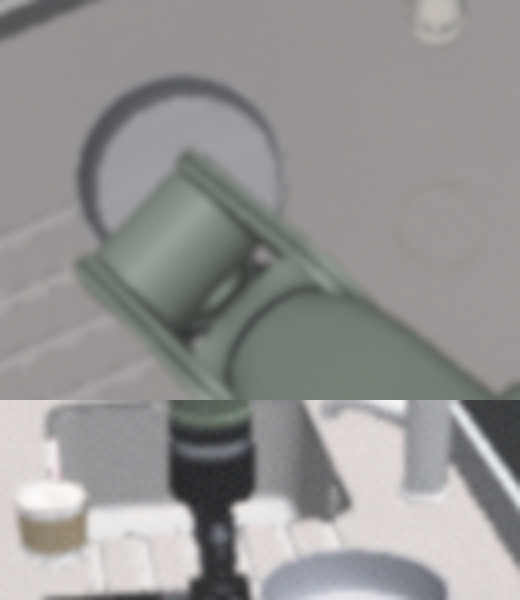

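The arm hides the head from above. The side view shows the fingers coming down over the head at about (215,570), clear of the pan, and there is no contact force. I'll close and lift.

```bash
python3 - <<'E'
from h import *
ctrl.gripper_close(40); ctrl.pause(.2)
print("closed",ctrl.read_gripper_width(),ctrl.read_grip_force(),ctrl.read_wrist_force(),ctrl.read_wrist_torque())
ctrl.move_straight([.546,.247,.046],.04)
print("up18",ctrl.read_gripper_width(),ctrl.read_wrist_force())
ctrl.move_straight([.546,.247,.10],.06); ctrl.pause(.3)
print("up",ctrl.read_gripper_width(),ctrl.read_grip_force(),ctrl.read_wrist_force(),ctrl.read_wrist_torque(),ctrl.read_clock())
s=ctrl.snapshot("side")[:,:,::-1]
cv2.imwrite("pics/e1.png",crop(np.ascontiguousarray(s),245,100,160,90,4))
E
```

```text
closed 0.039784400705421274 40.318220257759094 [-0.90768262  1.8033567   7.61154068] [0.18471264 0.25623118 0.06300468]
up18 0.039519508732315856 [-0.0631911   0.16498093 -1.52123441]
up 0.039939787970922166 40.76585412025452 [-0.91398243 -0.52989219 -1.59082334] [-0.02236747 -0.06664948 -0.01829414] 6.4583
```

View pics/e1.png

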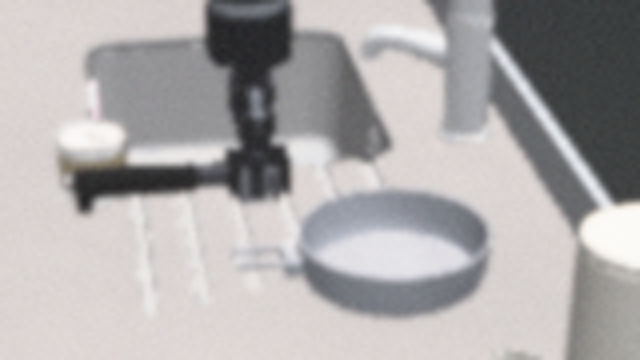

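The handle is lifted clear and level, at crop (80–290, 175), and the pan is undisturbed. Next I lay it down.

```bash
python3 - <<'E'
from h import *
psi=-.286; r=down(psi); P=np.array([.55,-.03])
ctrl.move_straight([.50,.10,.12],.2,ori=down(-.15))
ctrl.move_straight([*P,.10],.2,ori=r)
ctrl.move_straight([*P,.012],.08)
f0=ctrl.read_wrist_force()[2]
for z in (.009,.007,.0055,.004):
    ctrl.move_straight([*P,z],.03); f=ctrl.read_wrist_force()[2]; print(z,f)
    if f-f0>1: break
ctrl.ungrasp(); ctrl.pause(.2)
ctrl.move_straight([*P,.12],.12)
g=P-.108*np.array([np.cos(psi),np.sin(psi)])
ctrl.move_straight([g[0]-.1,g[1]+.2,.2],.35); ctrl.pause(.1)
print(ctrl.read_clock())
t=np.ascontiguousarray(ctrl.snapshot("top")[:,:,::-1]);s=np.ascontiguousarray(ctrl.snapshot("side")[:,:,::-1])
cv2.imwrite("pics/top2.png",t);cv2.imwrite("pics/side2.png",s)
pt=proj("top",[*P,.02]).astype(int);ps=proj("side",[*P,.02]).astype(int);print(pt,ps)
cv2.imwrite("pics/f1.png",np.vstack([crop(t,pt[0]-60,pt[1]-40,160,100,4),crop(s,ps[0]-110,ps[1]-25,160,50,4)]))
E
```

```text
0.009 -0.3034892401851754
12.7333
[337 194] [321 209]
```

View pics/f1.png

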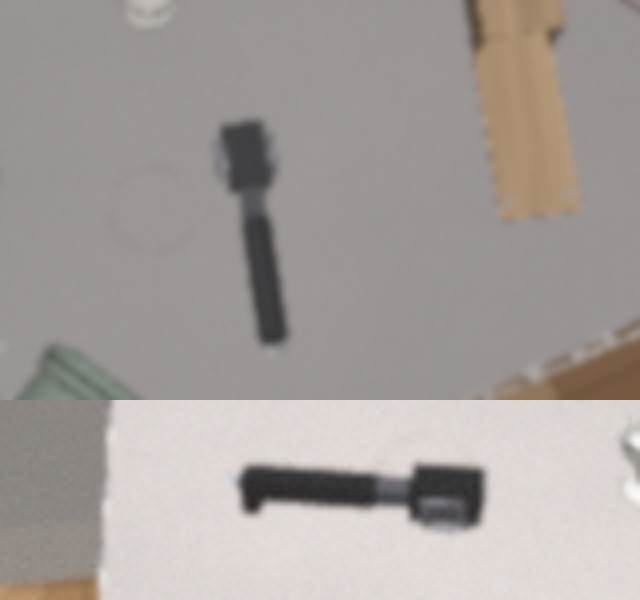

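The handle lies flat on bare worktop, with its head at crop (247,156) and its grip from (257,217) to (273,342), roughly parallel to the dock. I'll measure it and grasp the grip.

```bash
python3 - <<'E'
from h import *
H=lambda X,Y,z:onz("top",X/4+277,Y/4+154,z)[:2]
h=H(247,156,.044);a=H(257,217,.038);b=H(273,342,.038);m=(a+b)/2
S=lambda X,Y,z:onz("side",X/4+211,Y/4-100+184,z)[:2]
hs=np.mean([S(414,467,.044),S(483,467,.044),S(482,505,.044),S(411,503,.044)],0)
print(h,a,b,m,"side head",hs,"yaw",np.arctan2(*(h-m)[::-1]),np.arctan2(*(a-b)[::-1]))
print(dark(cv2.imread("pics/top2.png"),325,180,355,245)[0])
E
```

```text
[ 0.54834523 -0.03145149] [ 0.49749376 -0.0173709 ] [0.39497458 0.01571545] [ 0.44623417 -0.00082773] side head [ 0.55301995 -0.04498983] yaw -0.2913709185515209 -0.31218036929552556
[(np.int32(122), array([338.2 , 193.06])), (np.int32(164), array([342.7 , 223.32]))]
```

```bash
python3 - <<'E'
from h import *
psi=-.29; d=np.array([np.cos(psi),np.sin(psi)]); g=np.array([.549,-.031])-.108*d
ctrl.move_to([*g,.10],down(psi))
ctrl.move_straight([*g,.011],.08)
ctrl.gripper_close(90); ctrl.pause(.4)
print(ctrl.read_gripper_width(),ctrl.read_grip_force(),ctrl.read_wrist_force())
ctrl.move_straight([*g,.055],.05)
print(ctrl.read_gripper_width(),ctrl.read_wrist_force(),ctrl.read_wrist_torque())
yd=-.286; dd=np.array([np.cos(yd),np.sin(yd)]); O=np.array([.583,-.3035])
q=O+(-.085-.108)*dd
ctrl.move_straight([*q,.055],.15,ori=down(yd))
ctrl.move_straight([*q,.022],.08); ctrl.pause(.2)
print(ctrl.read_clock(),ctrl.read_wrist_force())
t=np.ascontiguousarray(ctrl.snapshot("top")[:,:,::-1]);s=np.ascontiguousarray(ctrl.snapshot("side")[:,:,::-1])
cv2.imwrite("pics/top3.png",t);cv2.imwrite("pics/side3.png",s)
cv2.imwrite("pics/g1.png",np.vstack([crop(t,370,125,80,90,4),crop(s,255,230,80*2,70,2)[:,:320],crop(s,250,240,80,25,4) if 0 else crop(s,300,240,80,25,4)]) if 0 else np.hstack([crop(t,375,125,60,100,4),crop(s,255,215,130,100,4)]))
E
```

```text
0.02478082342723978 88.6157476902008 [-0.59131306 -0.2560611   6.29136193]
0.024350984682006787 [ 0.24238671  0.25498702 -0.89566555] [-0.02231893  0.14284892 -0.00489878]
19.675 [-0.1046029  -0.31058406 -1.41849417]
```

View pics/g1.png

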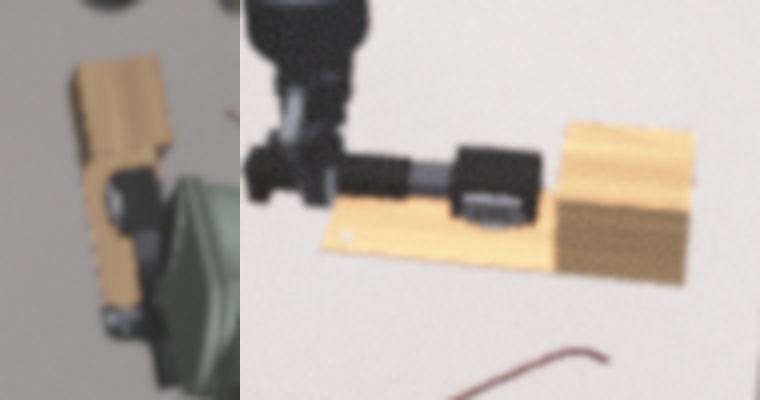

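The head is short of the hood and level. Top view puts it at crop (110–160, 168–235), side view at (453–543, 147–225). I'll check its offset from the dock's axis numerically.

```bash
python3 - <<'E'
from h import *
yd=-.286; dd=np.array([np.cos(yd),np.sin(yd)]);nn=np.array([-dd[1],dd[0]]); O=np.array([.583,-.3035])
L=lambda p:((p-O)@dd, (p-O)@nn)
S=lambda X,Y,z:L(onz("side",(X-240)/4+255,Y/4+215,z)[:2])
T=lambda X,Y,z:L(onz("top",X/4+375,Y/4+125,z)[:2])
print("head side",[np.round(S(*p,.055),4) for p in[(458,147),(543,152),(540,191),(453,186)]])
print("head top front",[np.round(T(*p,.055),4) for p in[(118,172),(157,168)]])
print("hood mouth top",[np.round(T(*p,.066),4) for p in[(87,158),(171,145)]],"side",[np.round(S(*p,.066),4) for p in[(568,122),(556,197)]])
print("back top",[np.round(T(*p,.066),4) for p in[(78,65),(157,56)]],"side",[np.round(S(*p,.066),4) for p in[(695,130),(688,208)]])
E
```

```text
head side [array([-0.1059,  0.0127]), array([-0.0515,  0.0148]), array([-0.0492, -0.0209]), array([-0.1032, -0.0233])]
head top front [array([-0.0577,  0.0144]), array([-0.059 , -0.0195])]
hood mouth top [array([-0.0443,  0.0409]), array([-0.0433, -0.0324])] side [array([-0.0375,  0.033 ]), array([-0.0377, -0.0365])]
back top [array([0.0392, 0.0338]), array([ 0.0374, -0.0354])] side [array([0.0434, 0.0353]), array([ 0.0415, -0.0359])]
```

```bash
python3 - <<'E'
from h import *
yd=-.286; dd=np.array([np.cos(yd),np.sin(yd)]);nn=np.array([-dd[1],dd[0]]); O=np.array([.583,-.3035])
pos=lambda x:O+(x-.108)*dd+.003*nn
ctrl.move_straight([*pos(-.085),.020],.03)
f0=np.array(ctrl.read_wrist_force())
for x in (-.065,-.045,-.025,-.005,.0):
    ctrl.move_straight([*pos(x),.020],.05); f=np.array(ctrl.read_wrist_force())-f0; print(x,f.round(1))
    if np.linalg.norm(f[:2])>6: break
for z in (.018,.0165,.0155,.0145,.0135):
    ctrl.move_straight([*pos(x),z],.02); f=np.array(ctrl.read_wrist_force())-f0; print(z,f.round(1))
    if f[2]>1.5: break
print(ctrl.read_clock())
s=np.ascontiguousarray(ctrl.snapshot("side")[:,:,::-1]);cv2.imwrite("pics/i1.png",crop(s,255,215,130,100,4))
E
```

```text
-0.065 [-0.3 -1.1  0.7]
-0.045 [-1.4 -0.2  0.3]
-0.025 [-1.2 -0.6 -0.5]
-0.005 [-0.1 -1.4  0.2]
0.0 [-1.3 -0.5 -0.5]
0.018 [-0.8 -0.7 -0.9]
0.0165 [-1.  -0.8 -0.8]
0.0155 [-0.7 -1.1  0.1]
0.0145 [-3.   0.9  6.3]
23.4917
```

View pics/i1.png

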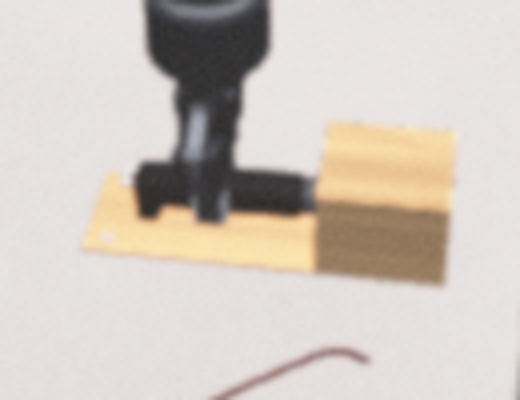

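The head is completely under the hood and the handle is seated on the floor, with the grip visible from (140,185) to (310,190). I'll release, retreat and check.

```bash
python3 - <<'E'
from h import *
ctrl.ungrasp(); ctrl.pause(.2)
p=np.array(ctrl.read_tool_pos()); ctrl.move_straight([p[0],p[1],.16],.1)
ctrl.move_straight([.40,.10,.22],.3); ctrl.pause(.3)
t=np.ascontiguousarray(ctrl.snapshot("top")[:,:,::-1]);s=np.ascontiguousarray(ctrl.snapshot("side")[:,:,::-1])
cv2.imwrite("pics/j1.png",np.hstack([crop(t,375,125,60,100,4),crop(s,255,215,130,100,4)]))
print(ctrl.read_clock(),ctrl.read_wrist_force())
E
```

```text
27.7917 [ 1.02458599 -0.74083074  0.57122794]
```

View pics/j1.png

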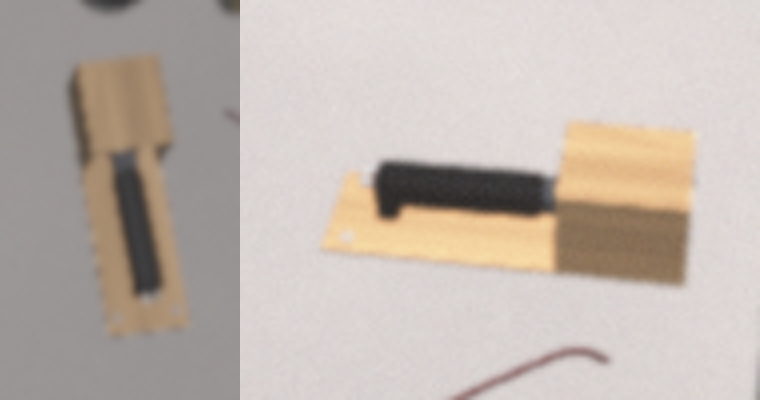

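The handle is flat in the dock, with its grip end at crop (148,294) and grip front at (125,168). I'll check the depth by computation, then hand in.

```bash
python3 - <<'E'
from h import *
yd=-.286; dd=np.array([np.cos(yd),np.sin(yd)]);nn=np.array([-dd[1],dd[0]]); O=np.array([.583,-.3035])
x=[]
for X,Y,gx in[(148,294,-.165),(125,168,-.053)]:
    p=onz("top",X/4+375,Y/4+125,.042)[:2]-O; x.append(p@dd-gx); print("top",x[-1],p@nn)
for X,Y,gx in[(378,172,-.165),(546,185,-.053)]:
    p=onz("side",(X-240)/4+255,Y/4+215,.042)[:2]-O; x.append(p@dd-gx); print("side",x[-1],p@nn)
if abs(np.mean(x))<.008: ctrl.sign_off(); print("signed off")
E
```

```text
top 0.00031678929942030587 0.005600884248270947
top 0.0012599063377793998 0.004741674982286234
side 0.009442948659109052 -0.00278834155988984
side 0.0053414724926560825 -0.0012247254140725862
the job is handed in; nothing more can be done
signed off
```

The handle was taken off the pan, laid flat on the worktop, taken again by its grip and slid into the dock until the whole head was under the hood; I measured it within about 1 cm along and 6 mm sideways of the dock's origin and handed in at about 28 s, though no verdict came back.

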